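Lay the long sample tube on the tube roller

TASK

Take the longer of the two capped sample tubes from the grey rack and lay it gently in the groove between the two rollers of the tube roller, along the rollers and about midway along them, so that it lies still and does not start rolling or drop when you let go. Leave the short tube in the rack.

Things in the scene. Friction and masses are not known exactly. Their poses are not given: they have to be found in the camera images.
- long_tube: White sample tube, rounded bottom, dark grey screw cap of the same diameter: 30 mm in diameter, 140 mm long, 50 to 85 g; the one to move. It starts level in one of the rack's two V grooves, centre 46 mm above the table. Origin: the tube's centre; y axis along the tube, cap at +y (either way round is fine); x and z turn as it rolls. Take it across its middle from above.
- short_tube: The other tube, left in the rack: also 30 mm in diameter, but only 90 mm long. It lies parallel to the long tube in the rack's other groove, 80 mm beside it centre to centre. Origin: the tube's centre; y axis along the tube.
- tube_rack: Grey fixed rack, 150 x 84 mm. Origin: centre of its underside on the table; grooves along its y axis at x = -40 and +40 mm. Each tube lies on two V ribs 6 mm thick, at y = -27 and +27 mm, tops 40 mm above the table; between them 48 mm are free for fingers, down to the 8 mm thick base plate.
- tube_roller: White machine fixed to the table, 96 x 234 mm. Origin: centre of its underside; z up. Two black rollers along its y axis turn freely with slight drag: 16 mm in diameter, 200 mm long, axes at x = -13 and +13 mm, tops 40 mm above the table. A tube in the groove has its centre at x = 0, z = 51 mm, so keep fingertips less than 11 mm below it. End brackets (y = +-109 mm) are 44 mm high.
Not all that is in view belongs to the job. What is shaped like the long_tube but turquoise is not meant.

How it is judged:
By the outcome, as a careful person would: the job done as asked, in the order asked, and still so for the second after the job is handed in, with the robot touching nothing.
It also fails if it takes over 32 s, if anything falls off the work surface, if the arm or the gripper's body presses on something with over 40 N, if the wrist force passes 120 N, or if a joint passes its speed limit or range.

ROBOT

A 6-joint arm with a two-finger parallel gripper is mounted at the origin on a cart in front of the work surface, level with it; the furniture and walls round the work are solid. World frame = base frame: x ahead of the robot, y to its left, z up, the work surface at z = 0. Lengths are in m, angles in degrees, forces in N, time in s.
With the tool pointing down it reaches from about 0.3 to 0.75 m from the base axis. Payload 8.5 kg.
Tool frame: the origin (TCP) lies on the centre line of the jaws, within the pads' length; the fingertips stand 17 mm ahead of it and the grasp point (between the pads) lies 2 mm behind it (env.tip_extent is the distance from the TCP to the fingertips, in m); z points along the fingers, y is the direction in which the jaws open and shut (so a half turn about z gives the same grasp; the last joint's range is limited). The gripper opens to 85 mm and grips with 20 to 120 N. Pads are 22 mm wide; open, the fingers measure 114 mm over their backs; the gripper's body (76 mm by 85 mm) begins 54 mm behind the grasp point. The pads swing forward as they close: fully open they stand 13 mm farther back than shut.
Start: joints at [59.112, 21.807, 74.336, -0, 83.858, -12.336], TCP at [0.175, 0.521, 0.248] pointing down, gripper open.
Joint ranges: [-178.18, 178.18], [-50.72, 133.34], [12.68, 142.11], [-81.47, 261.47], [9.98, 163.14], [-165.26, 165.26]. Speed limits (degrees/s): [136.94, 136.94, 180, 180, 180, 180].

INTERFACE

Orientations are given as a 3x3 rotation matrix whose columns are the frame's x, y, z axes.
In Python, from rig import telemetry, get_image, camera_params, close_job, env gives the robot as it stands.
- The arm moves only by the tool apply_moves, never from a script. Its argument "motion" is a list of rows, each an object of numbers: "tx", "ty", "tz": the shift along the tool's x, y, z in cm; "turn": the turn about the tool's z in degrees; "jaw": the gripper's target within -1 to 1 (fully open at 1, half-way at 0, shut at -1). In form: [{"tx": .., "ty": .., "tz": .., "turn": .., "jaw": ..}, ...]. A call has 1 to 5 rows; each row is the pose to reach, as a shift and turn from the pose measured when the call began, along the tool's axes at that moment; what a row does not reach only later rows make up. A row lasts 1/12 s, in which the tool goes at most 41.7 mm and 7.16 degrees, less where a joint would pass 70% of its speed; a pose out of reach is approached as far as the arm can. A call with a gripper value outside its range is refused whole. The fingers move at their own pace and stop on an object; "squeeze" is the grip in N (left out, the last holds). Time passes only in rows, so rows that repeat a pose let the fingers close. It gives the time, the measured TCP pose, the force and the opening at its end, in the units of the state.
- telemetry.observe(): the state, without advancing time (a new reading comes with each control period).
- get_image(name): name is "scene" or "top"; returns (picture, depth): 420x560x3 uint8, red, green, blue; 420x560 float32, m along the optical axis (not along the pixel's ray), 0 where there is no reading.
- camera_params(name): a dict with "fx", "fy", "cx", "cy" (pixels), "rvec" (rotation vector, rad) and "tvec" (3), from world to camera coordinates, as OpenCV has them. Camera axes: x right, y down, z forward; pixel columns grow to the right and rows downward; lengths in m; the calibration is good to about 2 mm. A picture is of the moment at which its call begins. camera_params takes no time and is no camera call.
- close_job(): hands the job in, once; it reports no verdict.
The state is a dict: "time_s": time; "q": joint angles; "qvel": joint speeds; "joint_efforts": joint torques, N m; "position": TCP position; "tool_rot": TCP orientation; "ft_force": force on the tool from outside, world axes, zero at the start; "wrist_torque": the same for the moment, N m; "grip_width": finger opening in m.
Only numpy, scipy, OpenCV 4.12 (cv2) and the standard library are available. Lean on these libraries where they do the work, as an engineer would, in place of code of your own. Each camera call takes 0.05 s, during which the arm holds its last target. There are 200 camera calls.

## Working session

There is one attempt and no reset: what is moved stays moved. The work goes in short steps, Python scripts to look and compute and a tool call to move; the robot and the scene stay as the last step left them, time stands still between calls to the robot, and variables do not carry over. Pictures are saved under pics/ and viewed, about 8 in all and at most 12, crops included, and the job is handed in when it is done.

Besides the shell and the picture viewer there is one more tool, called in YAML: its name, and indented under it one key for each argument. apply_moves: Moves the arm, as the interface text tells. Its arguments: {"type":"object","properties":{"motion":{"type":"array"},"squeeze":{"type":"number"}},"required":["motion"]}

```bash
mkdir -p pics
cat > h.py <<'E'
import numpy as np, cv2
from rig import telemetry, get_image, camera_params, close_job, env
def grab(n,f):
    im,d=get_image(n); cv2.imwrite(f'pics/{f}.png',im[:,:,::-1]); np.savez(f'pics/{f}.npz',im=im,d=d); return im,d
def cam(n):
    p=camera_params(n); R=cv2.Rodrigues(np.array(p['rvec'],float))[0]; return p,R,np.array(p['tvec'],float).ravel()
def cloud(n,d):
    p,R,t=cam(n); v,u=np.mgrid[:d.shape[0],:d.shape[1]]
    c=np.stack([(u-p['cx'])/p['fx']*d,(v-p['cy'])/p['fy']*d,d],-1); return (c-t)@R
def ray(n,u,v,z):
    p,R,t=cam(n); o=-R.T@t; r=R.T@np.array([(u-p['cx'])/p['fx'],(v-p['cy'])/p['fy'],1]); return o+r*(z-o[2])/r[2]
E
python3 - <<'E'
from h import *
a,_=grab('scene','s0'); b,_=grab('top','t0')
s=telemetry.observe(); print(s); print(env.tip_extent)
for n in('scene','top'): p,R,t=cam(n); print(n,-R.T@t,R[2])
E
```

```text
{'time_s': 0.1, 'q': array([ 5.91106574e+01,  2.18382854e+01,  7.43792655e+01, -3.15433694e-04,
        8.38576250e+01, -1.23383301e+01]), 'qvel': array([-0.02661484, -0.09779285, -0.17234902,  0.02133915,  0.03387403,
        0.01656754]), 'joint_efforts': array([ 4.49010171e-03, -4.49219763e+01, -2.31658405e+01, -1.05308388e-04,
        3.64041945e-03,  4.82403561e-05]), 'position': array([0.1748843 , 0.52120575, 0.24776941]), 'tool_rot': array([[-9.48040868e-01,  3.18147867e-01, -6.68893360e-04],
       [ 3.18148451e-01,  9.48040236e-01, -1.12877343e-03],
       [ 2.75020959e-04, -1.28293073e-03, -9.99999139e-01]]), 'ft_force': array([ 0.08350158, -0.36748518, -0.48591091]), 'wrist_torque': array([ 0.0201358 , -0.00429869, -0.02161918]), 'grip_width': 0.08505934257227163}
0.017
scene [-0.20018621 -0.56101142  0.67680722] [ 0.64155707  0.58006319 -0.50192751]
top [0.51140921 0.16070645 1.05852738] [ 0.07227363 -0.00704247 -0.99735998]
```

View pics/t0.png

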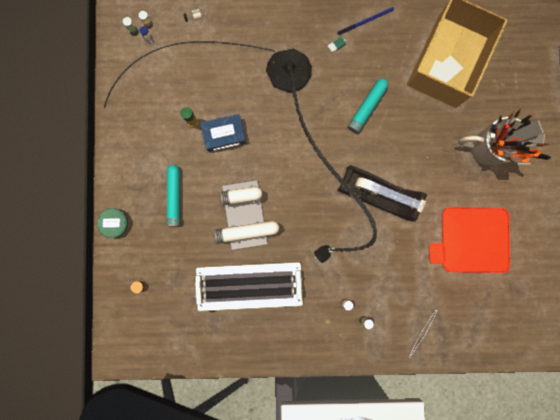

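View pics/s0.png

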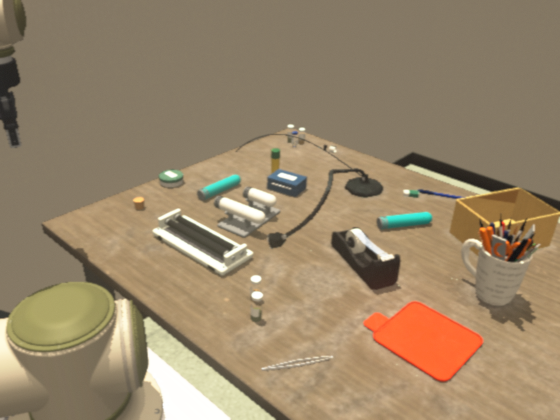

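Top view: the long tube runs from its grey cap at (218,236) to (278,229) and the short tube is at (242,196). The roller is at (249,287), with turquoise decoys at (174,195) and (368,106). The scene view agrees, and the lamp neck is to the right of the rack.

```bash
cat > m.py <<'E'
from h import *
def rect(mask,n,z,nm):
    cs=cv2.findContours(mask.astype(np.uint8),cv2.RETR_EXTERNAL,cv2.CHAIN_APPROX_NONE)[0]
    for c in sorted(cs,key=cv2.contourArea)[::-1][:2]:
        if cv2.contourArea(c)<60: continue
        b=cv2.boxPoints(cv2.minAreaRect(c)); P=np.array([ray(n,u,v,z)[:2] for u,v in b])
        e=[P[1]-P[0],P[2]-P[1]]; L=[np.linalg.norm(k) for k in e]; k=e[int(np.argmax(L))]
        print(nm,b.mean(0).round(1),'ctr',P.mean(0).round(4),'size',np.round(sorted(L),4),'ang',np.degrees(np.arctan2(k[1],k[0])).round(1)%180)
E
python3 - <<'E'
from m import *
f=np.load('pics/t0.npz');im,d=f['im'],f['d'];X=cloud('top',d);z=X[...,2]
roi=np.zeros(d.shape,bool);roi[180:245,208:285]=1
rect(roi&(z>.045),'top',.050,'tubes z')
g=im.min(2);hsv=cv2.cvtColor(im,cv2.COLOR_RGB2HSV)
rect(roi&(g>150)&(hsv[...,1]<70),'top',.05,'white')
r2=np.zeros(d.shape,bool);r2[255:320,185:312]=1
rect(r2&(z>.012),'top',.03,'roller z')
rect(r2&(g>150)&(hsv[...,1]<60),'top',.03,'roller white')
rect(r2&(hsv[...,2]<70)&(z>.02),'top',.036,'rollers black')
print(z[283:292,249].round(3), z[225:240,247].round(3), z[188:204,242].round(3))
# anything tall near
m=(z>.08)&(d>0);v,u=np.nonzero(m);P=X[m]
k=(P[:,0]<.75)&(P[:,1]>-.1);
for p in P[k][::max(1,k.sum()//25)]:print(p.round(3),end=' ')
E
python3 -c "
import cv2
i=cv2.imread('pics/t0.png')[170:325,185:345];cv2.imwrite('pics/c0.png',cv2.resize(i,None,fx=4,fy=3.7*4/3.7/4*3.8/3.8*4 if 0 else 4,interpolation=2)[:600])"
```

```text
tubes z [246.2 230.9] ctr [0.5371 0.2307] size [0.0318 0.1403] ang 98.1
tubes z [241.  195.2] ctr [0.6152 0.2415] size [0.0298 0.0901] ang 98.1
white [248.7 221.2] ctr [0.5581 0.2252] size [0.0742 0.1217] ang 93.9
white [241.8 191.8] ctr [0.6226 0.2396] size [0.0399 0.0799] ang 98.2
roller z [248.3 286.4] ctr [0.4159 0.2288] size [0.0979 0.2342] ang 92.6
roller white [248.  286.2] ctr [0.4161 0.2295] size [0.0944 0.234 ] ang 92.0
rollers black [248.2 292.8] ctr [0.4023 0.229 ] size [0.0164 0.1836] ang 91.8
rollers black [247.9 280.9] ctr [0.4282 0.2293] size [0.0153 0.184 ] ang 91.8
[0.041 0.04  0.019 0.021 0.021 0.02  0.017 0.039 0.04 ] [0.054 0.059 0.06  0.059 0.059 0.063 0.06  0.063 0.063 0.058 0.058 0.056
 0.055 0.052 0.011] [0.01  0.056 0.061 0.06  0.063 0.061 0.064 0.06  0.065 0.062 0.059 0.058
 0.058 0.053 0.011 0.013]
[0.749 0.105 0.126] [0.734 0.102 0.131] [0.72  0.09  0.134] [0.706 0.087 0.144] [0.692 0.078 0.152] [0.679 0.077 0.159] [0.666 0.072 0.162] [0.656 0.063 0.167] [0.644 0.056 0.175] [0.634 0.049 0.181] [0.623 0.039 0.187] [0.613 0.029 0.193] [0.601 0.025 0.192] [0.592 0.013 0.195] [0.58  0.008 0.2  ] [ 0.57  -0.004  0.2  ] [ 0.559 -0.005  0.197] [ 0.55  -0.016  0.197] [ 0.539 -0.017  0.196] [ 0.524 -0.021  0.185] [ 0.511 -0.015  0.164] [ 0.503 -0.008  0.148] [ 0.499 -0.012  0.151] [0.496 0.068 0.08 ] [ 0.495 -0.006  0.139] [0.491 0.049 0.084]
```

View pics/c0.png

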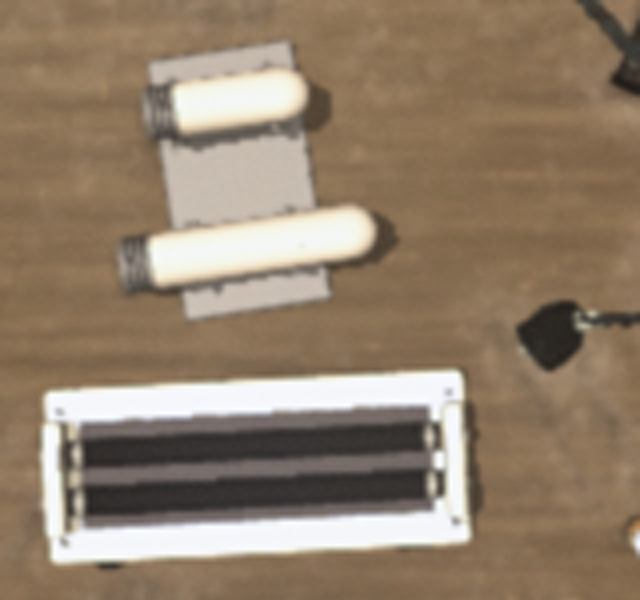

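```bash
cat > go.py <<'E'
from h import *
import sys
def go(x,y,z,ang):  # ang: world angle of tool y
    s=telemetry.observe();R=s['tool_rot'];d=R.T@(np.array([x,y,z])-s['position'])*100
    a=np.degrees(np.arctan2(R[1,1],R[0,1])); t=-((ang-a+90)%180-90)
    print('t',s['time_s'],'pos',s['position'].round(4),'yang',a.round(2),'q',s['q'].round(0),'F',s['ft_force'].round(1),'w',s['grip_width'].round(4))
    print('tx,ty,tz',d.round(2),'turn',t.round(2))
go(*map(float,sys.argv[1:]))
E
python3 go.py .537 .231 .16 8.1
```

```text
Traceback (most recent call last):
  File "go.py", line 8, in <module>
    go(*map(float,sys.argv[1:]))
    ~~^^^^^^^^^^^^^^^^^^^^^^^^^^
  File "go.py", line 6, in go
    print('t',s['time_s'],'pos',s['position'].round(4),'yang',a.round(2),'q',s['q'].round(0),'F',s['ft_force'].round(1),'w',s['grip_width'].round(4))
                                                                                                                            ^^^^^^^^^^^^^^^^^^^^^
AttributeError: 'float' object has no attribute 'round'
```

```bash
sed -i "s/s\['grip_width'\].round(4)/round(s['grip_width'],4)/" go.py; python3 go.py .537 .231 .16 8.1
```

```text
t 0.1 pos [0.1749 0.5212 0.2478] yang 71.45 q [ 59.  22.  74.  -0.  84. -12.] F [ 0.1 -0.4 -0.5] w 0.0851
tx,ty,tz [-43.57 -15.98   8.79] turn 63.35
```

apply_moves:
  motion:
    - {"tx":-4,"ty":-1.5,"tz":0,"turn":7,"jaw":0.4}
    - {"tx":-8,"ty":-2.9,"tz":0,"turn":14,"jaw":0.4}
    - {"tx":-12,"ty":-4.4,"tz":0,"turn":21,"jaw":0.4}
    - {"tx":-16,"ty":-5.9,"tz":0,"turn":28,"jaw":0.4}
    - {"tx":-20,"ty":-7.3,"tz":0,"turn":35,"jaw":0.4}

```text
time_s: 0.52
position: [0.3386, 0.3897, 0.2476]
tool_rot: [[-0.59, 0.808, -0.001], [0.808, 0.59, -0.001], [-0.0, -0.002, -1.0]]
ft_force: [0.7, 1.0, -0.3]
grip_width: 0.0597
```

```bash
python3 go.py .537 .231 .16 8.1
```

```text
t 0.5167 pos [0.3386 0.3897 0.2476] yang 36.12 q [36. 18. 80. -0. 82. -0.] F [ 0.7  1.  -0.3] w 0.0597
tx,ty,tz [-24.51   6.69   8.76] turn 28.02
```

apply_moves:
  motion:
    - {"tx":-4,"ty":1.1,"tz":0.5,"turn":6,"jaw":0.4}
    - {"tx":-8,"ty":2.2,"tz":1,"turn":12,"jaw":0.4}
    - {"tx":-12,"ty":3.3,"tz":2,"turn":18,"jaw":0.4}
    - {"tx":-15.6,"ty":4.3,"tz":3,"turn":24,"jaw":0.4}
    - {"tx":-19,"ty":5.2,"tz":4.5,"turn":28,"jaw":0.4}

```text
time_s: 0.93
position: [0.4945, 0.2649, 0.2026]
tool_rot: [[-0.135, 0.991, 0.0], [0.991, 0.135, -0.001], [-0.001, 0.0, -1.0]]
ft_force: [0.6, 0.6, 0.6]
grip_width: 0.0595
```

```bash
python3 go.py .537 .231 .13 8.1
```

```text
t 0.9333 pos [0.4945 0.2649 0.2026] yang 7.77 q [16. 25. 77. -0. 78.  8.] F [0.6 0.6 0.6] w 0.0595
tx,ty,tz [-3.92  3.75  7.26] turn -0.33
```

apply_moves:
  motion:
    - {"tx":-2,"ty":1.9,"tz":2.4,"turn":0,"jaw":0.4}
    - {"tx":-3.9,"ty":3.75,"tz":4.5,"turn":-0.3,"jaw":0.4}
    - {"tx":-3.9,"ty":3.75,"tz":7.2,"turn":-0.3,"jaw":0.4}
    - {"tx":-3.9,"ty":3.75,"tz":7.2,"turn":-0.3,"jaw":0.4}

```text
time_s: 1.27
position: [0.5356, 0.2296, 0.1255]
tool_rot: [[-0.138, 0.99, -0.009], [0.99, 0.138, -0.003], [-0.002, -0.01, -1.0]]
ft_force: [-0.7, 0.1, -1.4]
grip_width: 0.0598
```

```bash
python3 - <<'E'
from m import *
im,d=grab('top','t1');a,_=grab('scene','s1')
c=im[180:260,190:310,::-1];e=a[150:270,150:310,::-1]
c=cv2.resize(c,(600,400));e=cv2.resize(e,(533,400));cv2.imwrite('pics/c1.png',cv2.resize(np.hstack([c,e]),(800,282)))
E
python3 go.py .537 .231 .054 8.1
```

```text
t 1.3667 pos [0.5365 0.2314 0.1305] yang 8.07 q [12. 31. 79. -0. 70.  4.] F [0.8 1.2 1.4] w 0.0596
tx,ty,tz [-0.04  0.06  7.65] turn -0.03
```

View pics/c1.png

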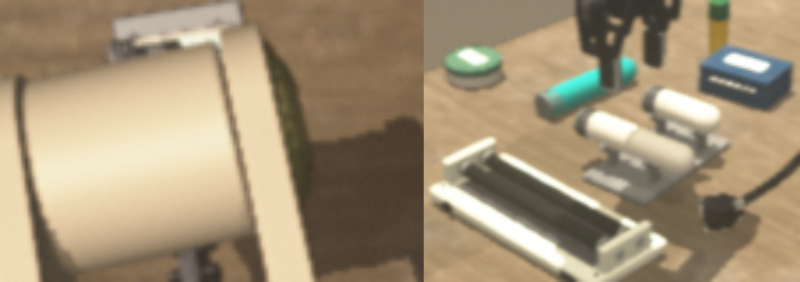

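The top camera is now hidden by the arm. The scene crop shows the open fingers (610–655, 60) above the rack, with both tubes undisturbed. I'll descend next.

apply_moves:
  motion:
    - {"tx":0,"ty":0,"tz":2.5,"turn":0,"jaw":0.4}
    - {"tx":0,"ty":0,"tz":5,"turn":0,"jaw":0.4}
    - {"tx":0,"ty":0,"tz":6.5,"turn":0,"jaw":0.4}
    - {"tx":0,"ty":0,"tz":7.6,"turn":0,"jaw":0.4}
    - {"tx":0,"ty":0,"tz":7.6,"turn":0,"jaw":0.4}

```text
time_s: 1.78
position: [0.5357, 0.2319, 0.0542]
tool_rot: [[-0.142, 0.99, -0.003], [0.99, 0.142, -0.002], [-0.001, -0.003, -1.0]]
ft_force: [0.4, -0.5, 0.7]
grip_width: 0.0597
```

```bash
python3 - <<'E'
from m import *
a,d=grab('scene','s2');X=cloud('scene',d)
e=a[130:270,150:320,::-1];cv2.imwrite('pics/c2.png',cv2.resize(e,(728,600)))
p,R,t=cam('scene')
for z in(.037,.054):print(cv2.projectPoints(np.array([[*telemetry.observe()['position'][:2],z]]),R,t,np.array([[p['fx'],0,p['cx']],[0,p['fy'],p['cy']],[0,0,1.]]),None)[0].ravel())
E
python3 go.py .537 .231 .054 8.1
```

```text
[238.27222288 211.73038995]
[238.15246458 205.54398355]
t 1.8333 pos [0.5363 0.2319 0.0553] yang 8.12 q [12. 37. 83. -0. 60.  4.] F [-0.5  0.5  0.6] w 0.0599
tx,ty,tz [-0.1   0.05  0.13] turn 0.02
```

View pics/c2.png

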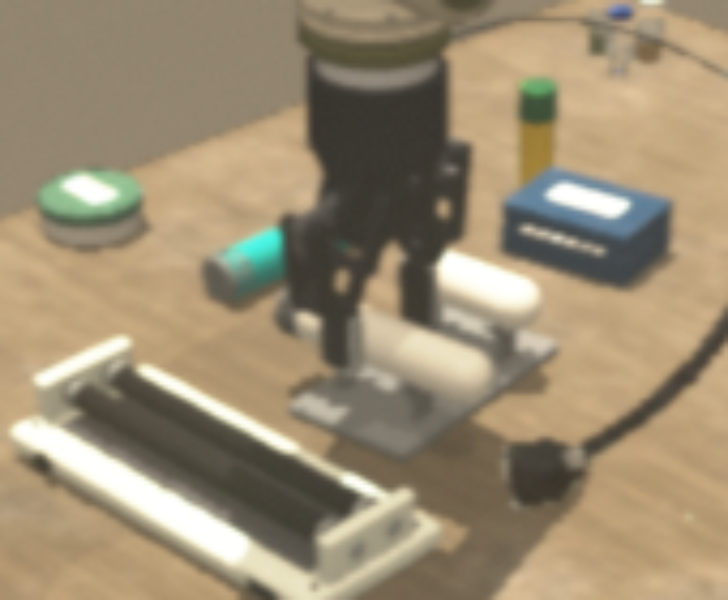

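The fingers straddle the long tube at its middle: the near tip is at (338,350), the far one at (418,300), and the tube spans (285,310) to (490,375). I'll close with a moderate grip.

apply_moves:
  motion:
    - {"tx":0,"ty":0,"tz":0.1,"turn":0,"jaw":-0.6}
    - {"tx":0,"ty":0,"tz":0.1,"turn":0,"jaw":-0.6}
    - {"tx":0,"ty":0,"tz":0.1,"turn":0,"jaw":-0.6}
    - {"tx":0,"ty":0,"tz":0.1,"turn":0,"jaw":-0.6}
    - {"tx":0,"ty":0,"tz":0.1,"turn":0,"jaw":-0.6}
  squeeze: 30

```text
time_s: 2.25
position: [0.5342, 0.2319, 0.0556]
tool_rot: [[-0.142, 0.99, -0.006], [0.99, 0.142, -0.002], [-0.001, -0.006, -1.0]]
ft_force: [-11.2, -1.6, 10.5]
grip_width: 0.0288
```

```bash
python3 go.py .4155 .229 .13 2
```

```text
t 2.25 pos [0.5342 0.2319 0.0556] yang 8.15 q [12. 37. 84. -0. 60.  4.] F [-11.2  -1.6  10.5] w 0.0288
tx,ty,tz [  1.39 -11.83  -7.37] turn 6.15
```

apply_moves:
  motion:
    - {"tx":0,"ty":0,"tz":-0.5,"turn":0,"jaw":-0.6}
    - {"tx":0,"ty":0,"tz":-1.5,"turn":0,"jaw":-0.6}
    - {"tx":0,"ty":0,"tz":-3.5,"turn":0,"jaw":-0.6}
    - {"tx":0,"ty":0,"tz":-6,"turn":0,"jaw":-0.6}
    - {"tx":0,"ty":0,"tz":-7.4,"turn":0,"jaw":-0.6}

```text
time_s: 2.67
position: [0.5358, 0.2323, 0.1333]
tool_rot: [[-0.142, 0.99, -0.001], [0.99, 0.142, -0.001], [-0.001, -0.001, -1.0]]
ft_force: [0.2, -0.0, -0.6]
grip_width: 0.0288
```

```bash
python3 - <<'E'
from m import *
a,d=grab('scene','s3')
e=a[90:230,150:320,::-1];cv2.imwrite('pics/c3.png',cv2.resize(e,(728,600)))
E
python3 go.py .4155 .229 .11 2
```

```text
t 2.7167 pos [0.5366 0.2326 0.1354] yang 8.16 q [12. 31. 79. -0. 70.  4.] F [2.8 0.6 2.1] w 0.0286
tx,ty,tz [  1.37 -12.05   2.5 ] turn 6.16
```

View pics/c3.png

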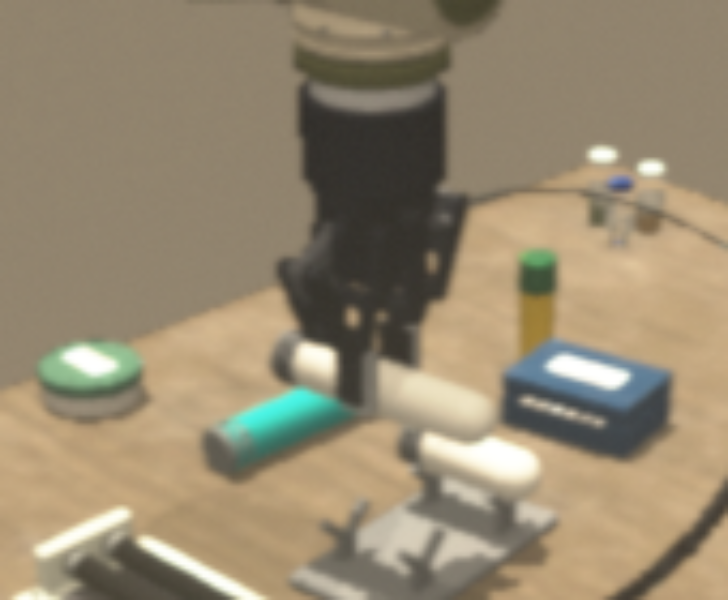

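The tube is lifted level and gripped at its middle; the short tube is still in the rack. While gripping, the V groove pushed the tool about 2 mm toward -x. I'll cross-check the roller position with the scene camera before placing.

Run:
```python
from m import *
ax=lambda a:(np.array([np.cos(np.radians(a)),np.sin(np.radians(a))]))
for n,f in(('top','t0'),('scene','s0')):
    d=np.load(f'pics/{f}.npz')['d'];X=cloud(n,d)
    def box(c,a,hl,hw,z0,z1):
        P=X[d>0];l=ax(a);w=ax(a-90);r=P[:,:2]-c;s=r@l;t=r@w
        return P[(abs(s)<hl)&(abs(t)<hw)&(P[:,2]>z0)&(P[:,2]<z1)],l,w
    Q,l,w=box(np.array([.537,.231]),98.1,.04,.03,.052,.075)
    # circle-fit cross section: cylinder axis
    t=(Q[:,:2]-[.537,.231])@w; A=np.c_[2*t,2*Q[:,2],np.ones(len(t))]
    # fixed radius 15mm fit
    from scipy.optimize import least_squares
    r=least_squares(lambda p:np.hypot(t-p[0],Q[:,2]-p[1])-.015,[0,.046],loss='soft_l1',f_scale=.001).x
    print(n,'tube off',r[0].round(4),'z',r[1].round(4),len(Q))
    for t0 in(-.013,.013):
        c=np.array([.4152,.229])+t0*ax(2)
        Q,l,w=box(c,92,.08,.010,.032,.05);t=(Q[:,:2]-c)@w
        r=least_squares(lambda p:np.hypot(t-p[0],Q[:,2]-p[1])-.008,[0,.032],loss='soft_l1',f_scale=.001).x
        print(n,'roller off',t0,r[0].round(4),'z',r[1].round(4),len(Q))
```

```text
top tube off -0.0008 z 0.0468 471
top roller off -0.013 -0.0001 z 0.0331 544
top roller off 0.013 -0.0002 z 0.0332 536
scene tube off -0.0029 z 0.0444 197
scene roller off -0.013 -0.0017 z 0.0309 293
scene roller off 0.013 -0.0016 z 0.0306 284
```

apply_moves:
  motion:
    - {"tx":0.3,"ty":-2.5,"tz":0,"turn":1.5,"jaw":-0.6}
    - {"tx":0.7,"ty":-5.5,"tz":0,"turn":3,"jaw":-0.6}
    - {"tx":1,"ty":-8.5,"tz":0.5,"turn":5,"jaw":-0.6}
    - {"tx":1.3,"ty":-11,"tz":1,"turn":6.2,"jaw":-0.6}
    - {"tx":1.4,"ty":-12.2,"tz":2,"turn":6.2,"jaw":-0.6}

```text
time_s: 3.13
position: [0.4116, 0.2292, 0.116]
tool_rot: [[-0.034, 0.999, 0.004], [0.999, 0.034, 0.0], [0.0, 0.004, -1.0]]
ft_force: [0.7, -0.2, -0.5]
grip_width: 0.0289
```

```bash
python3 - <<'E'
from m import *
a,d=grab('scene','s4')
e=a[110:290,130:330,::-1];cv2.imwrite('pics/c4.png',cv2.resize(e,(666,600)))
E
python3 go.py .4137 .229 .064 2
```

```text
t 3.1833 pos [0.4098 0.2288 0.114 ] yang 2.0 q [15. 23. 99. -0. 59. 13.] F [-3.4  0.  -2.8] w 0.0287
tx,ty,tz [0.01 0.39 5.  ] turn 0.0
```

View pics/c4.png

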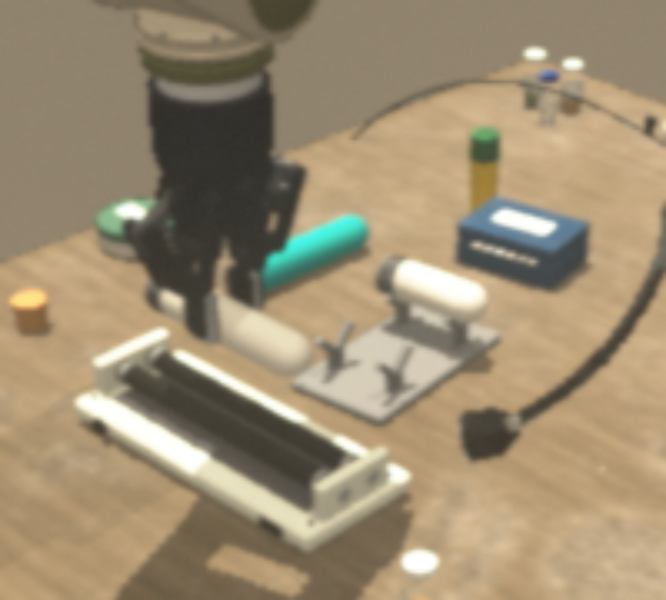

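The tube hangs over the roller and parallel to it, spanning (150,295) to (310,360) in the crop. Next I'll lower to just above the rollers.

apply_moves:
  motion:
    - {"tx":0,"ty":0.4,"tz":2,"turn":0,"jaw":-0.6}
    - {"tx":0,"ty":0.4,"tz":3.5,"turn":0,"jaw":-0.6}
    - {"tx":0,"ty":0.4,"tz":4.6,"turn":0,"jaw":-0.6}
    - {"tx":0,"ty":0.4,"tz":4.8,"turn":0,"jaw":-0.6}
    - {"tx":0,"ty":0.4,"tz":4.8,"turn":0,"jaw":-0.6}

```text
time_s: 3.6
position: [0.4144, 0.229, 0.066]
tool_rot: [[-0.035, 0.999, -0.0], [0.999, 0.035, -0.001], [-0.001, -0.0, -1.0]]
ft_force: [0.4, -0.5, 0.3]
grip_width: 0.0288
```

```bash
python3 - <<'E'
from m import *
a,d=grab('scene','s5')
e=a[170:290,140:280,::-1];cv2.imwrite('pics/c5.png',cv2.resize(e,(700,600)))
E
python3 go.py .4137 .229 .061 2
```

```text
t 3.65 pos [0.4146 0.229  0.0665] yang 2.0 q [ 15.  28. 101.  -0.  51.  13.] F [-0.2  0.3 -0.4] w 0.0286
tx,ty,tz [-0.   -0.09  0.55] turn 0.0
```

View pics/c5.png

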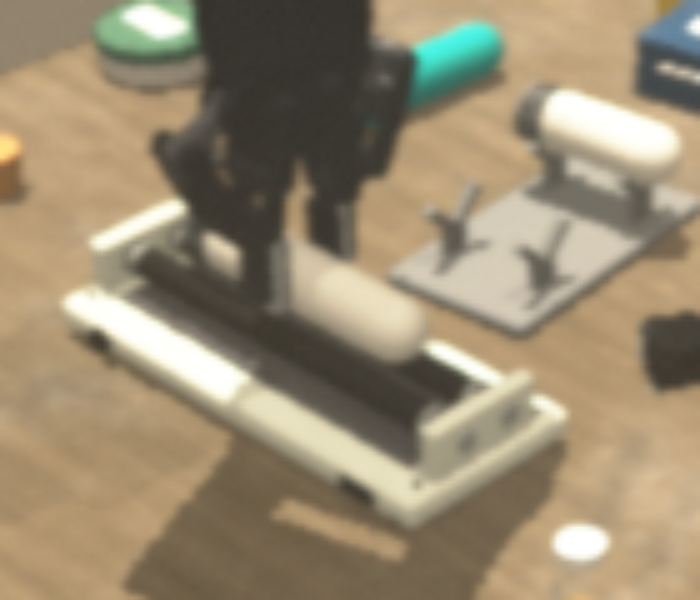

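The tube is centred just above the groove. I'll lower it in small steps and watch the force.

apply_moves:
  motion:
    - {"tx":0,"ty":-0.1,"tz":0.15,"turn":0,"jaw":-0.6}
    - {"tx":0,"ty":-0.1,"tz":0.3,"turn":0,"jaw":-0.6}
    - {"tx":0,"ty":-0.1,"tz":0.4,"turn":0,"jaw":-0.6}
    - {"tx":0,"ty":-0.1,"tz":0.4,"turn":0,"jaw":-0.6}

```text
time_s: 3.98
position: [0.4137, 0.229, 0.0626]
tool_rot: [[-0.035, 0.999, 0.001], [0.999, 0.035, -0.0], [-0.001, 0.001, -1.0]]
ft_force: [0.4, 0.4, -0.4]
grip_width: 0.0291
```

```bash
python3 go.py .4137 .229 .061 2
```

```text
t 3.9833 pos [0.4137 0.229  0.0626] yang 2.0 q [ 15.  28. 101.  -0.  51.  13.] F [ 0.4  0.4 -0.4] w 0.0291
tx,ty,tz [-0.    0.    0.16] turn -0.0
```

apply_moves:
  motion:
    - {"tx":0,"ty":0,"tz":0.1,"turn":0,"jaw":-0.6}
    - {"tx":0,"ty":0,"tz":0.1,"turn":0,"jaw":-0.6}
    - {"tx":0,"ty":0,"tz":0.1,"turn":0,"jaw":-0.6}

```text
time_s: 4.23
position: [0.4137, 0.229, 0.0617]
tool_rot: [[-0.035, 0.999, 0.001], [0.999, 0.035, -0.001], [-0.001, 0.001, -1.0]]
ft_force: [0.7, 0.4, -0.7]
grip_width: 0.029
```

apply_moves:
  motion:
    - {"tx":0,"ty":0,"tz":0.1,"turn":0,"jaw":-0.6}
    - {"tx":0,"ty":0,"tz":0.1,"turn":0,"jaw":-0.6}
    - {"tx":0,"ty":0,"tz":0.1,"turn":0,"jaw":-0.6}

```text
time_s: 4.48
position: [0.4132, 0.229, 0.0608]
tool_rot: [[-0.035, 0.999, 0.0], [0.999, 0.035, -0.001], [-0.001, 0.0, -1.0]]
ft_force: [-3.2, -0.1, 5.7]
grip_width: 0.029
```

Contact came at the expected height, mostly on the +x roller. I'll nudge slightly toward -x and settle.

apply_moves:
  motion:
    - {"tx":0,"ty":-0.05,"tz":0,"turn":0,"jaw":-0.6}
    - {"tx":0,"ty":-0.05,"tz":0.03,"turn":0,"jaw":-0.6}
    - {"tx":0,"ty":-0.05,"tz":0.03,"turn":0,"jaw":-0.6}

```text
time_s: 4.73
position: [0.4132, 0.2291, 0.0608]
tool_rot: [[-0.035, 0.999, 0.002], [0.999, 0.035, -0.0], [-0.0, 0.002, -1.0]]
ft_force: [-0.2, -0.6, 5.3]
grip_width: 0.029
```

Both rollers now carry it (Fx about 0, Fz 5 N). I'll open slowly.

apply_moves:
  motion:
    - {"tx":0,"ty":0,"tz":0,"turn":0,"jaw":-0.33}
    - {"tx":0,"ty":0,"tz":0,"turn":0,"jaw":-0.3}
    - {"tx":0,"ty":0,"tz":0,"turn":0,"jaw":-0.27}
    - {"tx":0,"ty":0,"tz":0,"turn":0,"jaw":-0.22}
    - {"tx":0,"ty":0,"tz":0,"turn":0,"jaw":-0.15}
  squeeze: 20

```text
time_s: 5.15
position: [0.4132, 0.2291, 0.0607]
tool_rot: [[-0.035, 0.999, 0.001], [0.999, 0.035, -0.0], [-0.0, 0.001, -1.0]]
ft_force: [0.6, 1.1, 0.6]
grip_width: 0.0363
```

apply_moves:
  motion:
    - {"tx":0,"ty":0,"tz":0,"turn":0,"jaw":-0.05}
    - {"tx":0,"ty":0,"tz":0,"turn":0,"jaw":0.05}
    - {"tx":0,"ty":0,"tz":0,"turn":0,"jaw":0.15}
    - {"tx":0,"ty":0,"tz":0,"turn":0,"jaw":0.2}
    - {"tx":0,"ty":0,"tz":0,"turn":0,"jaw":0.2}

```text
time_s: 5.57
position: [0.4132, 0.2291, 0.0607]
tool_rot: [[-0.035, 0.999, 0.001], [0.999, 0.035, -0.0], [-0.0, 0.001, -1.0]]
ft_force: [0.5, 0.2, 0.0]
grip_width: 0.0513
```

```bash
python3 - <<'E'
from m import *
a,d=grab('scene','s6')
e=a[170:290,140:280,::-1];cv2.imwrite('pics/c6.png',cv2.resize(e,(700,600)))
E
python3 go.py .4137 .229 .18 2
```

```text
t 5.6167 pos [0.4132 0.2291 0.0607] yang 2.0 q [ 15.  28. 102.  -0.  50.  13.] F [ 0.1 -0.1 -0.7] w 0.0512
tx,ty,tz [-1.000e-02  7.000e-02 -1.193e+01] turn 0.0
```

View pics/c6.png

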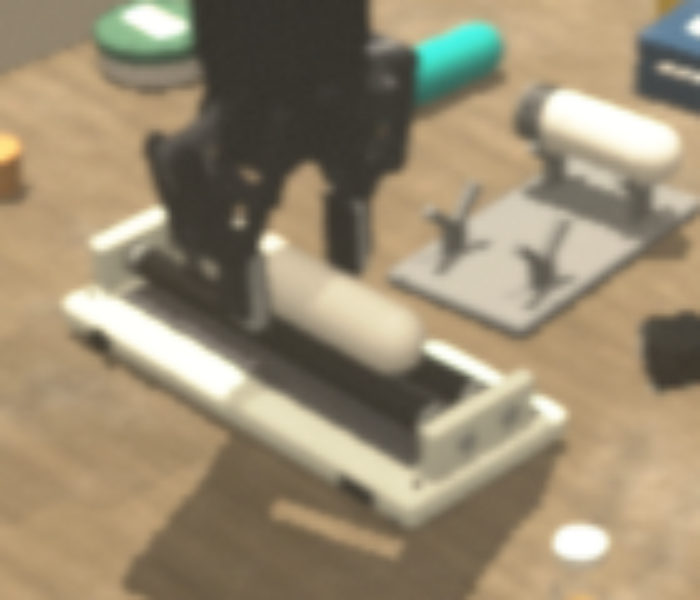

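The tube rests in the groove with both fingers clear of it. I'll retreat straight up, then swing aside so the top camera can see.

apply_moves:
  motion:
    - {"tx":0,"ty":0,"tz":-1,"turn":0,"jaw":0.2}
    - {"tx":0,"ty":0,"tz":-3,"turn":0,"jaw":0.2}
    - {"tx":0,"ty":0,"tz":-6,"turn":0,"jaw":0.2}
    - {"tx":0,"ty":0,"tz":-10,"turn":0,"jaw":0.2}
    - {"tx":0,"ty":0,"tz":-14,"turn":0,"jaw":0.2}

```text
time_s: 6.03
position: [0.4123, 0.229, 0.2021]
tool_rot: [[-0.035, 0.999, -0.0], [0.999, 0.035, -0.001], [-0.001, -0.0, -1.0]]
ft_force: [1.3, 0.2, -0.4]
grip_width: 0.0511
```

apply_moves:
  motion:
    - {"tx":3.5,"ty":-1,"tz":-1,"turn":-6,"jaw":0.2}
    - {"tx":7,"ty":-2,"tz":-2,"turn":-12,"jaw":0.2}
    - {"tx":10.5,"ty":-3.5,"tz":-3,"turn":-18,"jaw":0.2}
    - {"tx":14,"ty":-5,"tz":-4,"turn":-24,"jaw":0.2}
    - {"tx":17.5,"ty":-6.5,"tz":-4,"turn":-30,"jaw":0.2}

```text
time_s: 6.45
position: [0.3406, 0.4034, 0.2439]
tool_rot: [[-0.534, 0.845, 0.003], [0.845, 0.534, 0.001], [-0.0, 0.003, -1.0]]
ft_force: [0.6, 0.0, 0.7]
grip_width: 0.0513
```

apply_moves:
  motion:
    - {"tx":3,"ty":0,"tz":0,"turn":-5,"jaw":0.2}
    - {"tx":6,"ty":0,"tz":0,"turn":-10,"jaw":0.2}
    - {"tx":9,"ty":0,"tz":0,"turn":-10,"jaw":0.2}
    - {"tx":9,"ty":0,"tz":0,"turn":-10,"jaw":0.2}

```text
time_s: 6.78
position: [0.2897, 0.4827, 0.2436]
tool_rot: [[-0.676, 0.737, 0.002], [0.737, 0.676, 0.002], [0.0, 0.003, -1.0]]
ft_force: [-1.2, 0.3, -0.0]
grip_width: 0.0511
```

Run:
```python
from m import *
def meas(f):
    im,d=grab('top',f);z=cloud('top',d)[...,2]
    roi=np.zeros(d.shape,bool);roi[262:312,204:294]=1
    rect(roi&(z>.052)&(z<.09),'top',.055,f);return im
meas('t2')
```

```text
t2 [248.4 287.6] ctr [0.4153 0.2271] size [0.0299 0.1402] ang 91.9
```

apply_moves:
  motion:
    - {"tx":0,"ty":0,"tz":0,"jaw":0.2}
    - {"tx":0,"ty":0,"tz":0,"jaw":0.2}
    - {"tx":0,"ty":0,"tz":0,"jaw":0.2}
    - {"tx":0,"ty":0,"tz":0,"jaw":0.2}
    - {"tx":0,"ty":0,"tz":0,"jaw":0.2}

```text
invalid input
```

Run:
```python
from m import *
im,d=grab('top','t3');z=cloud('top',d)[...,2]
roi=np.zeros(d.shape,bool);roi[262:312,204:294]=1
rect(roi&(z>.052)&(z<.09),'top',.055,'t3')
a=np.load('pics/t2.npz')['im'];print('max diff',abs(a[262:312,204:294].astype(int)-im[262:312,204:294]).mean())
cv2.imwrite('pics/c7.png',cv2.resize(im[170:325,145:345,::-1],(774,600)))
```

```text
t3 [248.4 287.7] ctr [0.4153 0.2271] size [0.03   0.1401] ang 91.9
max diff 0.7874814814814814
```

View pics/c7.png

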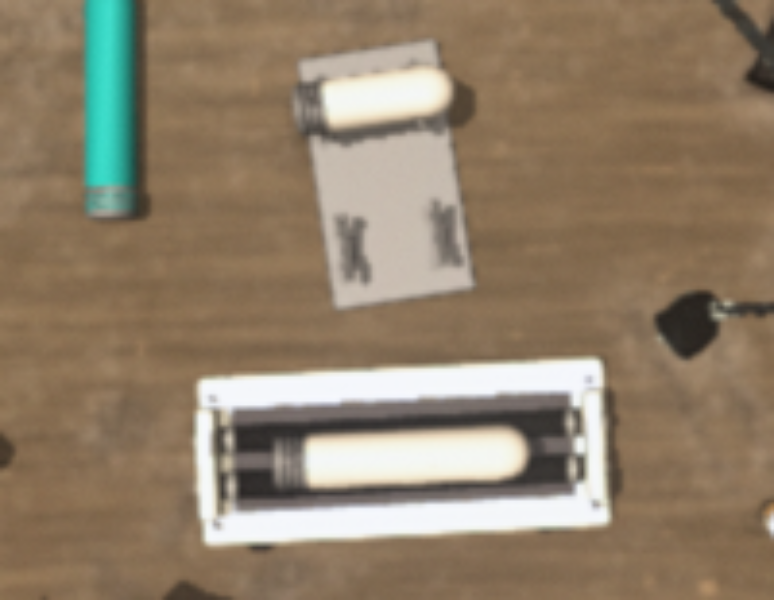

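The tube lies in the groove at (403,457), centred to about 2 mm, and the short tube is still in the rack. My wait call was rejected because "turn" was missing, so I'll repeat it to confirm the tube stays still and then hand in.

apply_moves:
  motion:
    - {"tx":0,"ty":0,"tz":0,"turn":0,"jaw":0.2}
    - {"tx":0,"ty":0,"tz":0,"turn":0,"jaw":0.2}
    - {"tx":0,"ty":0,"tz":0,"turn":0,"jaw":0.2}
    - {"tx":0,"ty":0,"tz":0,"turn":0,"jaw":0.2}
    - {"tx":0,"ty":0,"tz":0,"turn":0,"jaw":0.2}

```text
time_s: 7.3
position: [0.2923, 0.4795, 0.2437]
tool_rot: [[-0.673, 0.739, 0.002], [0.739, 0.673, 0.001], [-0.001, 0.002, -1.0]]
ft_force: [0.4, -0.5, -0.1]
grip_width: 0.0509
```

Run:
```python
from m import *
im,d=grab('top','t4');z=cloud('top',d)[...,2]
roi=np.zeros(d.shape,bool);roi[262:312,204:294]=1
rect(roi&(z>.052)&(z<.09),'top',.055,'t4')
print(telemetry.observe()['time_s'],close_job())
```

```text
t4 [248.4 287.7] ctr [0.4153 0.2271] size [0.03   0.1402] ang 91.9
the job is handed in; nothing more can be done
7.35 None
```

The long tube lies in the groove of the tube roller, along the rollers and about 2 mm from midway. I gripped it across its middle, lowered it until both rollers carried it (about 5 N), then opened the gripper slowly and backed away. The job was handed in at 7.35 s.

**Last checks:**
- **Tube still:** Three top views over about half a second after I moved away gave the same tube centre (0.4153, 0.2271) and angle (91.9°).
- **Rest of the scene:** The short tube is still in the rack, and the arm is well clear of everything.

**Mismatches and errors:**
- **Camera offset:** The two cameras disagreed by about 2 mm in x. I went with the scene camera, because the contact forces during gripping fitted it better. A further nudge of about 0.5 mm when the tube touched the rollers removed the sideways force.
- **Grip width:** The gripper read 28.8 mm on the 30 mm tube, but the hold was firm.
- **Rejected call:** One wait call was refused because I left out "turn". It moved nothing, and I repeated it correctly.

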